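# Clamp the storage jar and unscrew its tight cap

### The job

The jar standing in the jar-opening stand has a tight cap. First turn the stand's black knob clockwise (seen from above) to its stop, so that the jaw clamps the jar and keeps it from turning; then unscrew the cap anticlockwise until its thread lets go, and lift it off. Finish while holding the cap in the gripper, still and level, just above the open jar (about 2 cm clear of the rim), with the jar still clamped upright in the stand, and leave the plate, the pepper mill and the other jar where they are.

Things in the scene. Friction and masses are not known exactly. Their poses are not given: they have to be found in the camera images.
- stand: Metal jar-opening stand fixed to the worktop. Origin: on the worktop under the clamped jar's axis; z up. Base plate 120 mm (own x) by 250 mm (own y, -88 to +162), 8 mm thick. A fixed rubber-faced V, 66 mm high, stands at own -y of the jar; a steel tower 56 x 62 mm, 68 mm high, at own +y, centred 126 mm from the origin, with the black knob on top and the sliding jaw on its jar side.
- knob (a joint): Clamp knob angle, rad: 0 = open, grows clockwise seen from above, stop at 1.4 = fully clamped; starts at 0 to 0.2. Each rad pushes the jaw 7 mm to the jar, so the jar slides a few mm into the V; the jaw is sprung, so the knob always reaches its stop, needing up to about 0.4 N m. It stays where it is left.
- knob_grip (a point): Grip point on the knob's vertical axis, halfway up its bar, 104 mm above the worktop. The black bar is 14 mm thick (point's x axis), 46 mm long (point's y axis) and stands from 83 to 117 mm above the worktop; it turns with the knob.
- jaw: Sliding rubber-faced steel jaw, 44 mm wide, 44 mm high, between 14 and 58 mm above the worktop. The pose is the stand's own origin shifted along with the jaw, not the jaw face. Up to 24 N on the jar when clamped.
- jar: White stoneware jar, 0.45 kg, loose on the stand's plate between V and jaw. Origin: centre of its underside (8 mm above the worktop); z up. 72 mm wide to height 68 mm, shoulder to 80 mm, neck 42 mm wide to the rim at 110 mm. Three thread ledges, 50 mm wide over all, centred on own angles 0, 120, 240 deg. A sprung rubber seal in the mouth (2 mm travel) keeps the cap tight.
- jar_rim (a point): Centre of the jar's mouth, on the axis at rim height, 110 mm above the jar's underside.
- jar_side (a point): Point on the jar's outer wall, at own +x, 30 mm above its underside; it shows whether the jar turns.
- cap: Metal cap, ribbed skirt, 58 mm wide, 26 mm high, 45 g. Origin: centre of skirt's lower edge (89 mm above jar's underside when on); z up. Three lugs inside, under the jar's ledges. Yaw relative to the jar: starts -0.3 to 0.1 rad, grows anticlockwise; held to 0.75, free from 0.80 to 1.30, caught again after. Takes 0.2 to 0.4 N m; does not rise while turned; once free the seal pushes it up by 15 N.
- plate: White dinner plate, diameter 170 mm, lying loose on the worktop. Origin at its underside. To be left alone.
- mill: Dark wooden pepper mill, 152 mm high, diameter 56 mm, standing on the worktop. Origin at its underside. To be left alone.
- spare_jar: Another white jar with a metal cap, diameter 68 mm, 105 mm high, standing on the worktop outside the stand. Origin at its underside. To be left alone.
Not all that is in view belongs to the job. There is more than one size of the cap; the job needs the largest.

How it is judged:
By the outcome, as a careful person would: the job done as asked, in the order asked, and still so for the second after the job is handed in, while the arm keeps its last pose, push and grip.
It also fails if it takes over 45 s, if anything falls off the work surface, if the arm or the gripper's body presses on something with over 40 N, if the wrist force passes 120 N, or if a joint passes its speed limit or range.

### The arm

A 6-joint arm with a two-finger parallel gripper is mounted at the origin on the work surface. World frame = base frame: x ahead of the robot, y to its left, z up, the work surface at z = 0. Lengths are in mm, angles in rad, forces in N, time in s.
With the tool pointing down it reaches from about 300 to 850 mm from the base axis. Payload 5.4 kg.
Tool frame: the origin (TCP) lies on the centre line of the jaws, within the pads' length; the fingertips stand 11 mm ahead of it and the grasp point (between the pads) lies 8 mm behind it; z points along the fingers, y is the direction in which the jaws open and shut (so a half turn about z gives the same grasp; the last joint's range is limited). The gripper opens to 85 mm and grips with 20 to 120 N. Pads are 22 mm wide; open, the fingers measure 114 mm over their backs; the gripper's body (76 mm by 85 mm) begins 54 mm behind the grasp point. The pads swing forward as they close: fully open they stand 13 mm farther back than shut.
Start: joints at [1.047, 0.158, 1.597, -0, 1.386, -0.21], TCP at [177.498, 546.901, 242.299] pointing down, gripper open.
Joint ranges: [-2.91, 2.91], [-0.94, 2.29], [0.18, 2.7], [-1.29, 4.43], [0.17, 2.64], [-3, 3]. Speed limits (rad/s): [2.57, 2.57, 3.14, 3.14, 3.14, 3.14].

### API

Orientations are given as a unit quaternion [w, x, y, z].
In Python, from plant import status, cams, manip, finder gives the robot as it stands.
- The arm moves only by the tool apply_moves, never from a script. Its argument "motion" is one flat list of numbers, 7 for each row, row after row: the shift along the world's x, y, z in m, then the turn, a rotation vector about the world's x, y, z in rad, then the gripper command: -1 is shut, 1 is fully open, values between are in proportion. A call has 1 to 10 rows; each row shifts and turns the commanded pose from where the row before left it; what a row does not reach is not made up. A row lasts 1/10 s, in which the tool goes at most 50 mm and 8.59 degrees, less where a joint would pass 70% of its speed; a pose out of reach is approached as far as the arm can. A call is refused whole if a number of a shift passes 0.05 or a number of a turn 0.15, either way. A call with a gripper value outside its range is refused whole. The fingers move at their own pace and stop on an object; "newtons" is the grip in N (left out, the last holds). Time passes only in rows, so rows that do not move let the fingers close. It gives the time, the measured TCP pose, the force and the opening at its end, in the units of the state.
- status.state(): the state, without advancing time (a new reading comes with each control period).
- cams.read_camera(name): name is "scene" or "top" or "wrist"; returns a dict with "image" (420x560x3 uint8, red, green, blue), "vertical_fov" (degrees; the focal length in pixels is half the picture's height over the tangent of half this angle, whatever the lens; pixels are square), "cx", "cy" (the principal point, pixels), "view" (4x4, takes a point from world to camera coordinates). Camera axes: x right, y up, looking along -z (the intrinsics and any distortion apply to the point x, -y, -z); pixel columns grow to the right and rows downward; lengths in mm; the calibration is good to about 2 mm. A picture is of the moment at which its call begins. There is no depth.
- manip.hand_in(): hands the job in, once; it reports no verdict.
Trained networks look in the newest picture that a camera, given by its name, has taken for a name from the list of things; names that differ only in an ending like _2 or _b are one class to them, and where a whole thing is asked for, a point or a joint stands for the part that bears it (a point fixed in the world has none). Each returns a list of dicts, best first, with "conf" (0 to 1); they miss things now and then, are a little off and sometimes report something else, mostly with a low value. They report only what shows in the picture. A call takes as long as a camera call. They do not tell look-alikes from the thing itself.
- finder.recognise(name, camera): "pixel" ([column, row] in pixels, amid what is visible of it).
- finder.silhouettes(name, camera): "region" (420x560 bool, what is visible of it) and "pixel" ([column, row] in pixels, amid what is visible of it).
- finder.place_of(name, camera): "pixel" ([column, row] in pixels: a listed point, or the origin of a listed thing).
The state is a dict: "clock": time; "q": joint angles; "joint_vel": joint speeds; "effort": joint torques, N m; "position": TCP position; "ee_rot": TCP orientation; "ft_force": force on the tool from outside, world axes, zero at the start; "ft_torque": the same for the moment, N m; "grip_width": finger opening in mm.
Only numpy, scipy, OpenCV 4.12 (cv2) and the standard library are available. Lean on these libraries where they do the work, as an engineer would, in place of code of your own. Each camera call takes 0.05 s, during which the arm holds its last target.

## Working session

There is one attempt and no reset: what is moved stays moved. The work goes in short steps, Python scripts to look and compute and a tool call to move; the robot and the scene stay as the last step left them, time stands still between calls to the robot, and variables do not carry over. Pictures are saved under pics/ and viewed, and the job is handed in when it is done.

Besides the shell and the picture viewer there is one more tool, called after "Emit:" in YAML: its name, and indented under it one key for each argument. apply_moves: Moves the arm, as the interface text tells. Its arguments: {"type":"object","properties":{"motion":{"type":"array"},"newtons":{"type":"number"}},"required":["motion"]}

```bash
ls; mkdir -p pics; cat > h.py <<'E'
import numpy as np, cv2
from plant import status, cams, manip, finder
def pic(n,fn):
    d=cams.read_camera(n); cv2.imwrite('pics/'+fn,d['image'][:,:,::-1]); return d
def ray(d,p):
    H=d['image'].shape[0]; f=H/2/np.tan(np.radians(d['vertical_fov'])/2)
    V=np.array(d['view']); R=V[:3,:3]; c=-R.T@V[:3,3]
    v=R.T@np.array([(p[0]-d['cx'])/f,-(p[1]-d['cy'])/f,-1.0]); return c,v/np.linalg.norm(v)
def proj(d,P):
    H=d['image'].shape[0]; f=H/2/np.tan(np.radians(d['vertical_fov'])/2)
    V=np.array(d['view']); c=V[:3,:3]@np.array(P)+V[:3,3]
    return np.array([d['cx']+f*c[0]/-c[2], d['cy']+f*c[1]/c[2]])
def atz(d,p,z):
    c,v=ray(d,p); return c+v*(z-c[2])/v[2]
def tri(rs):
    A=np.zeros((3,3));b=np.zeros(3)
    for c,v in rs:
        M=np.eye(3)-np.outer(v,v);A+=M;b+=M@c
    X=np.linalg.solve(A,b); return X,[np.linalg.norm((np.eye(3)-np.outer(v,v))@(X-c)) for c,v in rs]
E
python3 - <<'E'
from h import *
print(status.state())
for n in ['scene','top','wrist']:
    d=pic(n,n+'0.png'); print(n,{k:(np.round(v,3).tolist()) for k,v in d.items() if k!='image'}, [k for k in d])
    for t in ['knob_grip','jar_rim','cap','jar','stand','jar_side','plate','mill','spare_jar']:
        print(t,[(np.round(r['pixel'],1).tolist(),round(r['conf'],2)) for r in finder.place_of(t,n)][:4])
E
```

```text
pics
{'clock': 0.0, 'q': array([ 1.04688816e+00,  1.59075956e-01,  1.59825351e+00,  8.13875961e-07,
        1.38619791e+00, -2.10098195e-01]), 'joint_vel': array([-0.00104825, -0.00034001, -0.00091887,  0.00044033,  0.00216206,
        0.00032815]), 'effort': array([-6.85511986e-04, -3.96016574e+01, -3.31421399e+01, -4.47754146e-04,
        8.66146671e-03, -1.19993240e-05]), 'position': array([177.21147015, 546.39211826, 241.2911106 ]), 'ee_rot': array([-3.47480934e-04,  1.56261970e-01,  9.87715172e-01, -9.02796153e-04]), 'ft_force': array([-0.19155983,  0.13348064, -0.62266223]), 'ft_torque': array([-0.03142657,  0.05095092, -0.00839608]), 'grip_width': 85.56288793759397}
scene {'vertical_fov': 50.626, 'cx': 273.202, 'cy': 212.444, 'view': [[0.277, 0.961, -0.001, -184.531], [-0.742, 0.215, 0.634, 399.54], [0.61, -0.175, 0.773, -1390.777], [0.0, 0.0, 0.0, 1.0]]} ['image', 'vertical_fov', 'cx', 'cy', 'view']
knob_grip [([319.4, 182.9], 0.62)]
jar_rim [([268.1, 184.8], 0.79)]
cap [([321.1, 183.1], 0.75), ([265.6, 194.4], 0.65), ([236.2, 183.0], 0.62), ([278.4, 169.8], 0.57)]
jar [([263
[... 377 characters left out ...]
', 'vertical_fov', 'cx', 'cy', 'view']
knob_grip [([212.7, 230.5], 0.6)]
jar_rim [([279.6, 230.6], 0.6)]
cap [([247.4, 308.2], 0.74), ([274.7, 229.0], 0.6), ([297.0, 301.6], 0.56)]
jar [([280.1, 231.2], 0.49)]
stand [([277.2, 233.9], 0.67)]
jar_side []
plate [([308.0, 146.3], 0.59)]
mill [([183.2, 155.0], 0.93)]
spare_jar [([367.7, 242.6], 0.77), ([278.3, 231.2], 0.24)]
wrist {'vertical_fov': 59.513, 'cx': 284.11, 'cy': 207.546, 'view': [[0.308, 0.951, -0.001, -575.589], [-0.915, 0.296, -0.275, 36.398], [-0.261, 0.086, 0.962, -380.098], [0.0, 0.0, 0.0, 1.0]]} ['image', 'vertical_fov', 'cx', 'cy', 'view']
knob_grip []
jar_rim []
cap []
jar []
stand []
jar_side []
plate []
mill []
spare_jar []
```

View pics/scene0.png

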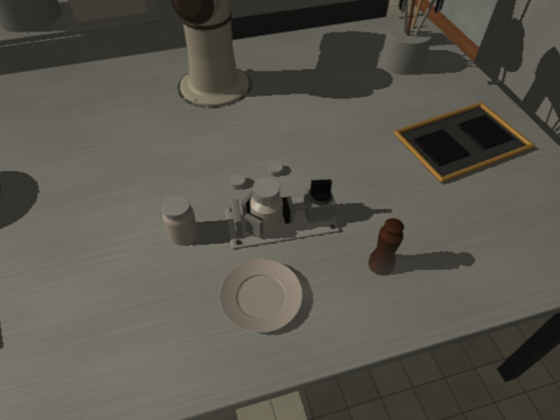

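View pics/top0.png

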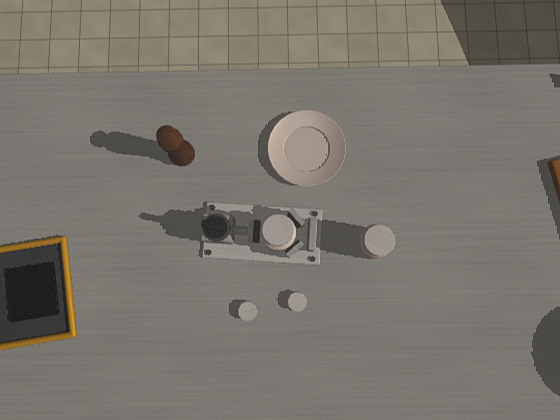

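```bash
python3 - <<'E'
import cv2
i=cv2.imread('pics/top0.png')[170:290,150:330]; cv2.imwrite('pics/topc.png',cv2.resize(i,None,fx=4.4,fy=4.4,interpolation=2))
i=cv2.imread('pics/scene0.png')[130:270,200:380]; cv2.imwrite('pics/scenec.png',cv2.resize(i,None,fx=4.2,fy=4.2,interpolation=2))
E
```

```text
(no output)
```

View crops.

View pics/topc.png

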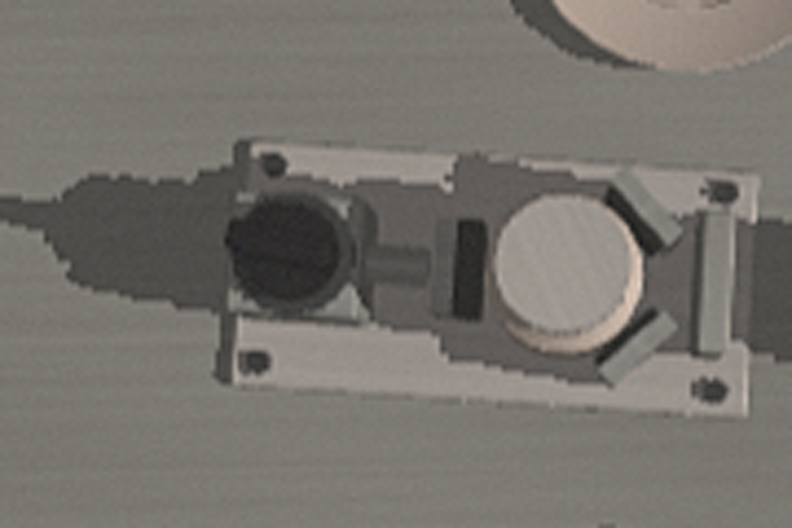

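View pics/scenec.png

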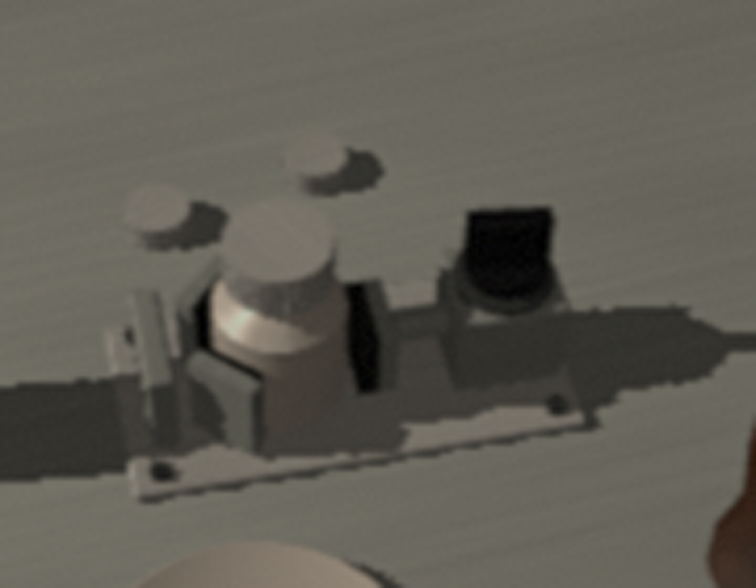

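```bash
python3 - <<'E'
from h import *
D={n:cams.read_camera(n) for n in ['scene','top']}
P={}
for t in ['knob_grip','jar_rim','cap','jar','stand','plate','mill','spare_jar']:
    P[t]={n:[(np.array(r['pixel']),r['conf']) for r in finder.place_of(t,n)] for n in D}
    for a in P[t]['scene'][:4]:
      for b in P[t]['top'][:4]:
        X,e=tri([ray(D['scene'],a[0]),ray(D['top'],b[0])])
        if max(e)<12: print(t,X.round(1),np.round(e,1),a[0].round(1),b[0].round(1))
E
```

```text
knob_grip [585.2 134.8 105.7] [0.6 0.6] [322.2 184.6] [211.8 225.8]
jar_rim [573.    7.7 127. ] [6.8 6.8] [267.7 185.8] [281.5 230.6]
cap [568.3  14.9  83.5] [1.4 1.4] [266.8 197.2] [273.8 234.2]
cap [564.3  24.9 165.4] [10.3 10.3] [276.  168.5] [273.8 234.2]
cap [423.5  76.   16.6] [1.3 1.3] [276.  168.5] [247.2 307.8]
cap [431.1 -29.6  -1.6] [3. 3.] [235.1 184. ] [296.  302.1]
jar [5.785e+02 4.000e-01 1.140e+01] [3.5 3.5] [261.4 222.3] [280.2 231.9]
stand [580.1   8.7  18.3] [0.5 0.5] [266.3 220.1] [277.6 231.2]
plate [762.3 -55.   11.9] [0.3 0.3] [260.6 296. ] [305.8 147.4]
mill [7.468e+02 2.185e+02 2.000e-01] [0.1 0.1] [379.3 261.6] [181.1 158.1]
spare_jar [ 5.525e+02 -1.861e+02 -4.000e-01] [0.4 0.4] [182.  234.6] [369.5 243.2]
```

Emit:
apply_moves:
  motion: [0.03,-0.03,0,0,0,-0.1,1,0.03,-0.03,0,0,0,-0.1,1,0.03,-0.03,0,0,0,-0.1,1,0.03,-0.03,0,0,0,-0.1,1,0.03,-0.03,0,0,0,-0.1,1,0.03,-0.03,0,0,0,-0.1,1,0.03,-0.03,0,0,0,-0.1,1,0.03,-0.03,0,0,0,-0.1,1,0.03,-0.03,0,0,0,-0.1,1,0.03,-0.03,0,0,0,-0.1,1]
  newtons: 90

```text
clock: 3.4
position: [478.6, 245.5, 242.5]
ee_rot: [0.0, 0.612, 0.791, 0.0]
ft_force: [-0.4, 0.3, 0.1]
grip_width: 85.3
```

```bash
python3 - <<'E'
from h import *
d=pic('wrist','w1.png'); V=d['view'];print(-V[:3,:3].T@V[:3,3], V[2,:3]); s=status.state(); print(s['clock'],s['position'],s['ee_rot'],s['q'])
for t in ['knob_grip','jar_rim','cap','jar','stand']:
    print(t,[(np.round(r['pixel'],1).tolist(),round(r['conf'],2)) for r in finder.place_of(t,'wrist')][:4])
E
```

```text
[461.42792546 313.73936811 375.14834553] [-0.06909469  0.26639525  0.96138416]
3.45 [482.74112863 240.99819831 242.54745165] [ 2.51258197e-03  6.15604049e-01  7.88051606e-01 -9.52158890e-05] [ 0.24121496  0.0649763   1.69794938 -0.00414633  1.37571181 -0.00247419]
knob_grip [([368.8, 353.7], 0.6)]
jar_rim []
cap [([192.4, 375.2], 0.88), ([194.7, 301.8], 0.8)]
jar [([310.1, 381.7], 0.93)]
stand [([308.5, 377.6], 0.93), ([308.7, 380.7], 0.5)]
```

View pics/w1.png

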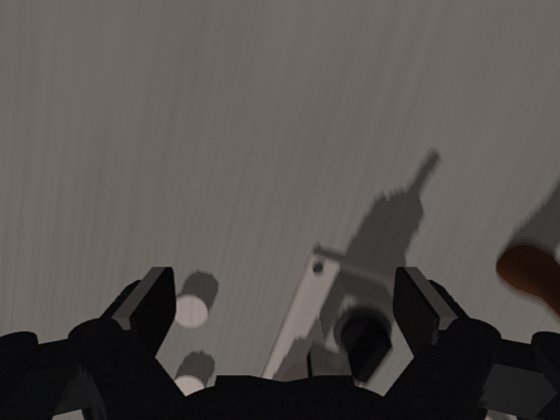

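```bash
python3 - <<'E'
import cv2,numpy as np
i=cv2.imread('pics/w1.png')[290:400,300:420].astype(float); i=np.clip((i/255)**0.5*255,0,255).astype('uint8'); cv2.imwrite('pics/w1c.png',cv2.resize(i,None,fx=5,fy=5,interpolation=2))
E
```

```text
(no output)
```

View pics/w1c.png

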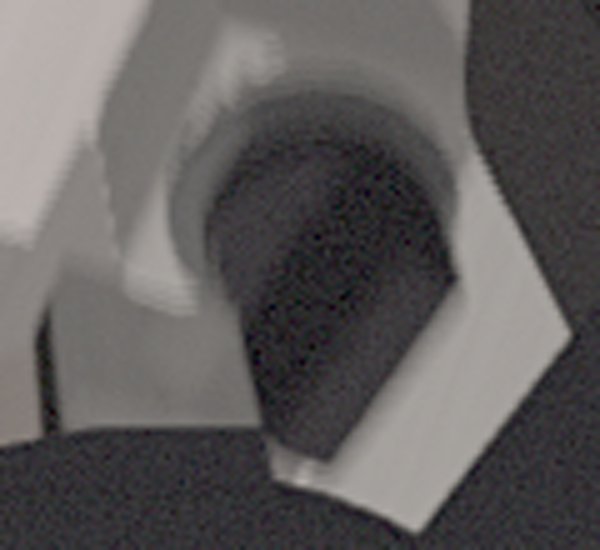

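Emit:
apply_moves:
  motion: [0.034,-0.035,0,0,0,-0.1,1,0.034,-0.035,0,0,0,-0.1,1,0.034,-0.035,0,0,0,-0.1,1,0,0,0,0,0,0,1,0,0,0,0,0,0,1]

```text
clock: 4.2
position: [579.3, 142.4, 242.0]
ee_rot: [-0.0, 0.722, 0.692, -0.0]
ft_force: [-0.4, 0.0, -0.4]
grip_width: 85.6
```

```bash
python3 - <<'E'
from h import *
d=pic('wrist','w2.png'); s=status.state(); print(s['clock'],s['position'],s['ee_rot'],s['q'])
np.save('w2.npy',d,allow_pickle=True)
p=finder.place_of('knob_grip','wrist');print(p)
for r in p: print(atz(d,r['pixel'],104))
i=cv2.imread('pics/w2.png').astype(float); i=np.clip((i/255)**0.5*255,0,255).astype('uint8');cv2.imwrite('pics/w2g.png',i)
E
```

```text
4.25 [578.74964586 143.1389906  242.11829126] [-4.75279852e-04  7.21443750e-01  6.92472869e-01 -1.26662352e-04] [3.96930209e-02 2.13346087e-01 1.53461409e+00 5.51884628e-04
 1.39445259e+00 8.05698645e-02]
[{'pixel': [290.1, 212.7], 'conf': 0.82}]
[583.57400793 131.1490907  104.        ]
```

View pics/w2g.png

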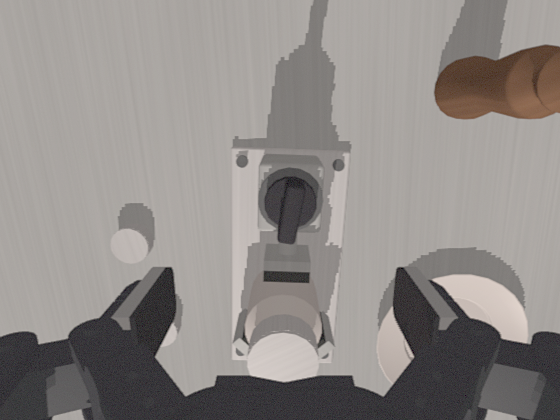

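```bash
cat > fit.py <<'E'
from h import *
d=np.load('w2.npy',allow_pickle=True).item()
for p in [(294,181),(286.5,243)]: print(atz(d,p,117))
i=cv2.imread('pics/w2g.png'); S=6
c=cv2.resize(i[150:260,235:345],None,fx=S,fy=S,interpolation=2)
def bar(cx,cy,a):
    # a = heading of bar's long axis
    l=np.array([np.cos(a),np.sin(a),0]);t=np.array([l[1],-l[0],0])
    for z in(117,):
        q=[proj(d,np.array([cx,cy,z])+23*u*l+7*v*t) for u,v in((1,1),(1,-1),(-1,-1),(-1,1))]
        cv2.polylines(c,[np.int32((np.array(q)-[235,150]+.5)*S)],True,(0,255,0),1)
import sys
cx,cy,a=map(float,sys.argv[1:4]); bar(cx,cy,a); cv2.imwrite(sys.argv[4],c)
E
python3 fit.py 584.5 133 1.43 pics/f1.png
```

```text
[587.19926759 158.60287198 117.        ]
[579.9409513  111.45550019 117.        ]
```

View pics/f1.png

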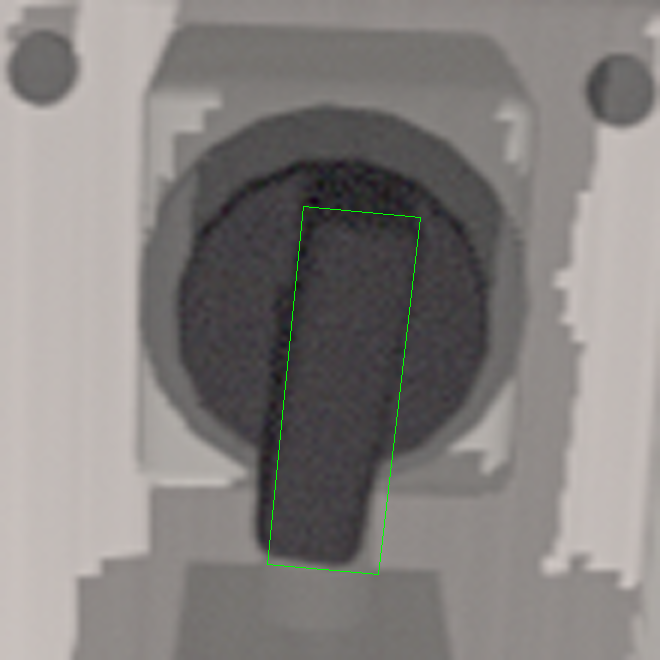

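```bash
python3 fit.py 583.5 134.5 1.38 pics/f2.png
```

```text
[587.19926759 158.60287198 117.        ]
[579.9409513  111.45550019 117.        ]
```

View pics/f2.png

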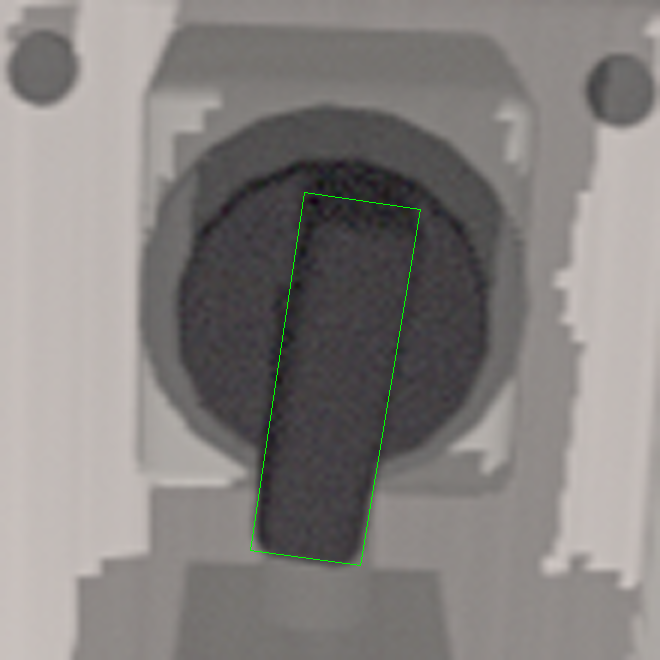

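```bash
python3 - <<'E'
from h import *
d=np.load('w2.npy',allow_pickle=True).item()
a,b=atz(d,(242,161),8),atz(d,(338,165),8);print(a,b,np.arctan2(*(b-a)[[1,0]]))
a,b=atz(d,(233.5,150),8),atz(d,(233,359),8);print(a,b)
E
```

```text
[537.7770638  158.26651298   8.        ] [633.87651546 150.21210329   8.        ] -0.08361784381560562
[530.1406407  169.56888121   8.        ] [510.01989031 -74.74241631   8.        ]
```

Emit:
apply_moves:
  motion: [0.005,-0.0085,0,0,0,-0.14,1,0,0,-0.044,0,0,0,0,0,0,-0.05,0,0,0,0,0,0,-0.03,0,0,0,0,0,0,-0.02,0,0,0,0,0,0,0,0,0,0,-0.3]

```text
clock: 4.9
position: [582.8, 135.0, 96.4]
ee_rot: [-0.001, 0.768, 0.641, -0.001]
ft_force: [0.3, -0.3, -0.3]
grip_width: 30.5
```

```bash
python3 - <<'E'
from h import *
d=pic('wrist','w3.png'); s=status.state(); print(s['clock'],s['position'],s['ee_rot'],s['ft_force'],s['grip_width'])
i=cv2.imread('pics/w3.png').astype(float); i=np.clip((i/255)**0.5*255,0,255).astype('uint8');cv2.imwrite('pics/w3g.png',i)
E
```

```text
4.95 [583.33631457 134.89614716  97.93169335] [-5.39406644e-04  7.67955521e-01  6.40502737e-01 -5.19467500e-04] [-0.372916    0.53509205  0.82550196] 29.97029860812354
```

View pics/w3g.png

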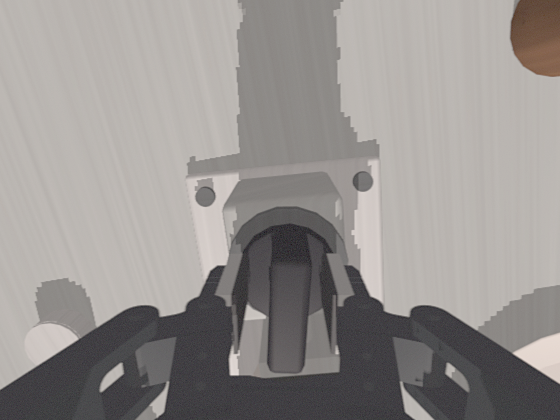

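Emit:
apply_moves:
  motion: [0,0,0,0,0,0,-1,0,0,0,0,0,0,-1,0,0,0,0,0,0,-1,0,0,0,0,0,0,-1]
  newtons: 90

```text
clock: 5.35
position: [584.3, 134.4, 99.7]
ee_rot: [-0.001, 0.768, 0.64, 0.0]
ft_force: [-5.2, 3.5, 6.5]
grip_width: 12.7
```

Emit:
apply_moves:
  motion: [0,0,0,0,0,-0.13,-1,0,0,0,0,0,-0.13,-1,0,0,0,0,0,-0.13,-1,0,0,0,0,0,-0.13,-1,0,0,0,0,0,-0.13,-1,0,0,0,0,0,-0.13,-1,0,0,0,0,0,-0.13,-1,0,0,0,0,0,-0.13,-1,0,0,0,0,0,-0.13,-1,0,0,0,0,0,0,-1]

```text
clock: 6.35
position: [585.9, 132.7, 99.7]
ee_rot: [0.001, 0.994, 0.109, 0.002]
ft_force: [1.1, -2.8, 2.9]
grip_width: 12.6
```

```bash
python3 - <<'E'
from h import *
s=status.state(); print(s['clock'],s['position'],s['ee_rot'],s['ft_force'],s['ft_torque'],s['grip_width']); 
e=s['ee_rot'];print(2*np.arctan2(e[2],e[1])-np.pi/2)
E
```

```text
6.35 [585.9458118  132.71009144  99.69166035] [8.34801982e-04 9.94091219e-01 1.08530099e-01 1.78018352e-03] [ 1.05732368 -2.78709421  2.87927445] [-0.50704454 -0.19979443 -0.097705  ] 12.559964902660797
-1.3533073136860336
```

Emit:
apply_moves:
  motion: [0,0,0,0,0,-0.07,-1,0,0,0,0,0,-0.05,-1,0,0,0,0,0,0,-1]

```text
clock: 6.65
position: [586.0, 132.5, 99.7]
ee_rot: [0.001, 0.999, 0.05, 0.002]
ft_force: [2.6, -4.7, 4.1]
grip_width: 12.7
```

```bash
cat > st.py <<'E'
from h import *
s=status.state(); print(s['clock'],s['position'].round(1),s['ft_force'].round(1),s['ft_torque'].round(2),s['grip_width'],s['effort'][5].round(2)); 
e=s['ee_rot'];print(2*np.arctan2(e[2],e[1])-np.pi/2, s['q'].round(3))
E
python3 st.py
```

```text
6.65 [586.  132.5  99.7] [ 2.6 -4.7  4.1] [-0.82 -0.28  0.22] 12.736357287910778 0.54
-1.4698414698392281 [ 0.022  0.367  1.643 -0.002  1.128  1.493]
```

Emit:
apply_moves:
  motion: [0,0,0,0,0,-0.04,-1,0,0,0,0,0,0,-1]

```text
clock: 6.85
position: [586.3, 132.6, 99.7]
ee_rot: [0.001, 0.999, 0.032, 0.002]
ft_force: [3.8, -4.9, 3.2]
grip_width: 12.9
```

```bash
python3 st.py
```

```text
6.85 [586.3 132.6  99.7] [ 3.8 -4.9  3.2] [-0.69 -0.54  1.24] 12.937314638098098 1.5
-1.5073463234478286 [ 0.023  0.367  1.643 -0.002  1.127  1.531]
```

Emit:
apply_moves:
  motion: [0,0,0,0,0,-0.04,-1,0,0,0,0,0,0,-1]

```text
clock: 7.05
position: [586.3, 132.6, 99.8]
ee_rot: [0.001, 1.0, 0.013, 0.002]
ft_force: [4.0, -5.2, 3.3]
grip_width: 12.8
```

```bash
python3 st.py
```

```text
7.05 [586.3 132.6  99.8] [ 4.  -5.2  3.3] [-0.7  -0.49  2.3 ] 12.754127434441642 2.58
-1.5442077444105502 [ 0.023  0.367  1.643 -0.003  1.127  1.569]
```

Emit:
apply_moves:
  motion: [0,0,0,0,0,0.05,-1,0,0,0,0,0,0,1,0,0,0,0,0,0,1,0,0,0.02,0,0,0,1,0,0,0.05,0,0,0,1,0,-0.03,0.05,0,0,0,1,-0.003,-0.04,0.02,0,0,0,1,-0.006,-0.05,0,0,0,0,1,0,0,0,0,0,0,1,0,0,0,0,0,0,1]

```text
clock: 8.05
position: [575.0, 17.6, 230.6]
ee_rot: [-0.001, 0.999, 0.033, -0.001]
ft_force: [-0.0, 0.6, -0.2]
grip_width: 85.4
```

```bash
cat > look.py <<'E'
import sys
from h import *
n=sys.argv[1]
d=pic('wrist',n+'.png'); np.save(n+'.npy',d,allow_pickle=True)
t=pic('top',n+'t.png'); np.save(n+'t.npy',t,allow_pickle=True)
i=cv2.imread('pics/%s.png'%n).astype(float); i=np.clip((i/255)**0.5*255,0,255).astype('uint8');cv2.imwrite('pics/%sg.png'%n,i)
for k in ['cap','knob_grip','jar_rim']:
    for c,dd in (('wrist',d),('top',t)):
        print(k,c,[(np.round(r['pixel'],1).tolist(),round(r['conf'],2),atz(dd,r['pixel'],{'cap':97,'knob_grip':104,'jar_rim':118}[k]).round(1)) for r in finder.place_of(k,c)])
E
python3 look.py w4; python3 st.py
```

```text
cap wrist [([319.0, 301.1], 0.79, array([491.6, -15.6,  97. ])), ([294.1, 205.2], 0.75, array([571. ,  10.6,  97. ])), ([223.0, 311.4], 0.65, array([476.9,  62.1,  97. ]))]
cap top [([280.2, 227.7], 0.65, array([579.8,   3.5,  97. ])), ([251.0, 308.9], 0.52, array([427.3,  61.3,  97. ]))]
knob_grip wrist [([124.7, 181.9], 0.94, array([582.3, 133.8, 104. ]))]
knob_grip top [([214.7, 226.6], 0.6, array([583.6, 128.9, 104. ]))]
jar_rim wrist []
jar_rim top []
8.45 [575.5  18.9 230.9] [-0.7  0.6  0.4] [ 0.03 -0.01  0.01] 85.33327486651227 0.0
-1.5017282582396076 [-0.177  0.169  1.608  0.     1.365  1.325]
```

View pics/w4g.png

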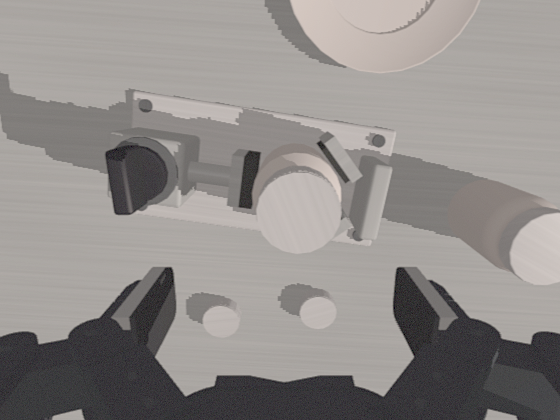

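```bash
python3 - <<'E'
from h import *
d=np.load('w4.npy',allow_pickle=True).item();t=np.load('w4t.npy',allow_pickle=True).item()
g=cv2.cvtColor(cv2.imread('pics/w4g.png'),cv2.COLOR_BGR2GRAY)
for p2 in (15,20,25):print(cv2.HoughCircles(cv2.GaussianBlur(g,(3,3),0),cv2.HOUGH_GRADIENT,1.2,30,param1=80,param2=p2,minRadius=36,maxRadius=50))
i=cv2.imread('pics/w4t.png')[190:270,200:330]; cv2.imwrite('pics/w4tc.png',cv2.resize(i,None,fx=6,fy=6,interpolation=2))
print(proj(t,[577,6,123]))
for z in (97,123):
  S=5;c=cv2.imread('pics/w4g.png')
print(atz(d,(299,210),123))
E
```

```text
[[[299.40002  213.00002   41.4     ]
  [141.       166.20001   39.84    ]
  [555.       256.2       43.56    ]
  [245.40001  155.40001   47.88    ]
  [100.200005 358.2       39.96    ]
  [431.40002  306.6       38.28    ]]]
[[[299.40002 213.00002  41.4    ]
  [137.40001 173.40001  37.44   ]
  [553.80005 253.8      40.56   ]]]
[[[299.40002 213.00002  41.4    ]
  [130.20001 179.40001  37.32   ]]]
[278.83127158 227.86008899]
[575.08238919   8.22102396 123.        ]
```

View pics/w4tc.png

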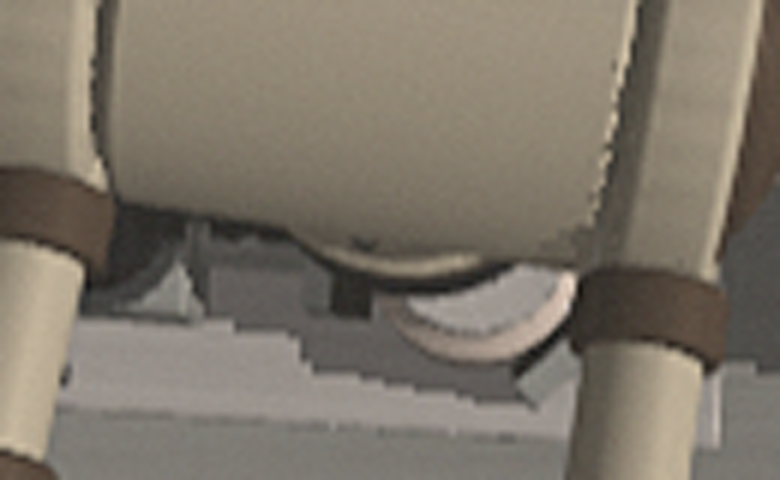

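Emit:
apply_moves:
  motion: [-0.001,-0.011,-0.025,0,0,0,1,0,0,-0.025,0,0,0,1,0,0,0,0,0,0,1]

```text
clock: 8.75
position: [572.0, 7.7, 177.3]
ee_rot: [-0.001, 0.999, 0.034, -0.004]
ft_force: [-0.5, 0.5, -0.4]
grip_width: 85.3
```

```bash
python3 - <<'E'
from h import *
d=pic('wrist','w5.png'); np.save('w5.npy',d,allow_pickle=True)
i=d['image'][:,:,::-1].astype(float); i=np.clip((i/255)**0.5*255,0,255).astype('uint8');cv2.imwrite('pics/w5g.png',i)
g=cv2.cvtColor(i,cv2.COLOR_BGR2GRAY)
h=cv2.HoughCircles(cv2.GaussianBlur(g,(3,3),0),cv2.HOUGH_GRADIENT,1.2,30,param1=80,param2=20,minRadius=42,maxRadius=65)
print(h)
s=cams and status.state();print(s['clock'],s['position'])
d0=np.load('w4.npy',allow_pickle=True).item()
c=h[0,0,:2]
print(atz(d,c,123), tri([ray(d0,(299.2,211.5)),ray(d,c)]))
E
```

```text
[[[285.      220.20001  63.     ]
  [ 93.      185.40001  48.24   ]
  [192.6     156.6      59.04   ]]]
8.8 [573.2371534    7.5701944  179.53811574]
[581.09252931   8.63601809 123.        ] (array([552.88189206,   4.94175307,  44.16074429]), [np.float64(2.713646799249199), np.float64(2.7136467992491)])
```

View pics/w5g.png

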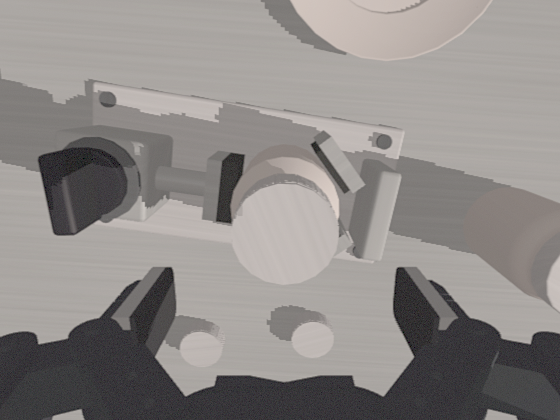

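```bash
cat > ov.py <<'E'
from h import *
import sys
X=list(map(float,sys.argv[1:4]))
out=[]
for n in ('w4','w5'):
    d=np.load(n+'.npy',allow_pickle=True).item(); c=cv2.imread('pics/%sg.png'%n)
    S=4;a=np.linspace(0,2*np.pi,73)
    o=proj(d,X).astype(int)-[50,50]
    c=cv2.resize(c[o[1]-20:o[1]+120,o[0]-20:o[0]+120],None,fx=S,fy=S,interpolation=2)[:560,:560]
    q=np.array([proj(d,[X[0]+29*np.cos(t),X[1]+29*np.sin(t),X[2]]) for t in a])
    cv2.polylines(c,[np.int32((q-o+20.5)*S)],True,(0,255,0),1); out.append(cv2.resize(c,(400,400)))
cv2.imwrite(sys.argv[4],np.hstack(out))
d0=np.load('w4.npy',allow_pickle=True).item();d=np.load('w5.npy',allow_pickle=True).item()
print(tri([ray(d0,(299,210)),ray(d,(285,232))]),atz(d0,(299,210),123),atz(d,(285,232),123))
E
python3 ov.py 574.5 8.3 123 pics/ov1.png
```

```text
(array([577.02909212,   8.5015653 , 129.9472674 ]), [np.float64(0.15918712694797632), np.float64(0.1591871269480729)]) [575.08238919   8.22102396 123.        ] [574.40785528   8.17467426 123.        ]
```

View pics/ov1.png

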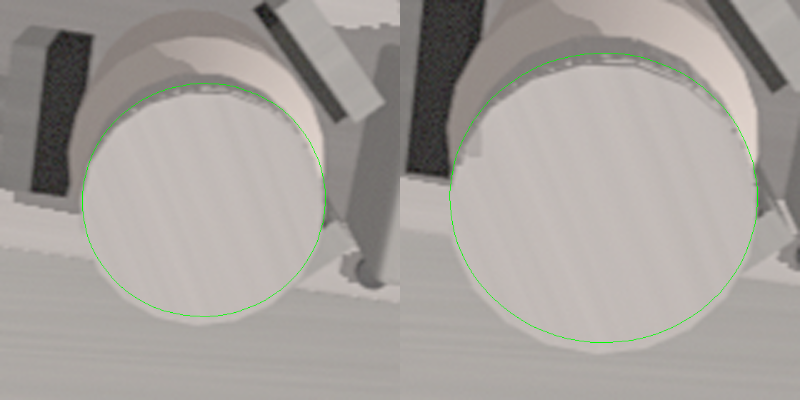

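```bash
python3 ov.py 572.6 8.3 123 pics/ov2.png
```

```text
(array([577.02909212,   8.5015653 , 129.9472674 ]), [np.float64(0.15918712694797632), np.float64(0.1591871269480729)]) [575.08238919   8.22102396 123.        ] [574.40785528   8.17467426 123.        ]
```

View pics/ov2.png

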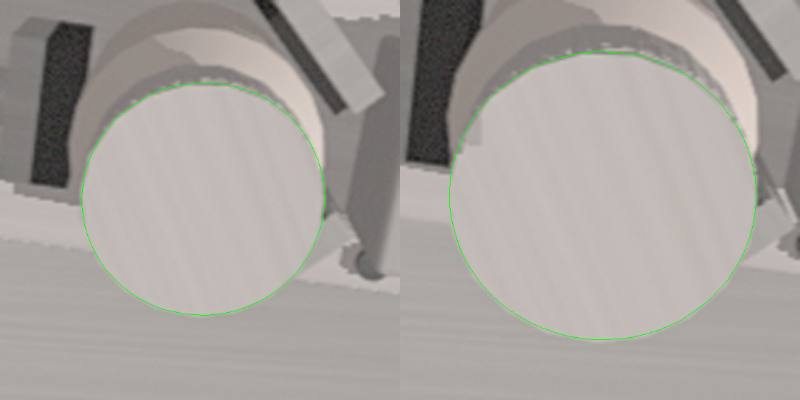

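Emit:
apply_moves:
  motion: [0,0.0005,-0.04,0,0,0,1,0,0,-0.025,0,0,0,1,0,0,-0.014,0,0,0,1,0,0,0,0,0,0,1]
  newtons: 70

```text
clock: 9.2
position: [573.9, 7.9, 101.3]
ee_rot: [-0.0, 0.999, 0.034, -0.001]
ft_force: [1.2, -1.0, 0.1]
grip_width: 85.4
```

```bash
python3 - <<'E'
from h import *
d=pic('wrist','w6.png'); np.save('w6.npy',d,allow_pickle=True)
i=d['image'][:,:,::-1].astype(float); i=np.clip((i/255)**0.5*255,0,255).astype('uint8');cv2.imwrite('pics/w6g.png',i)
for k in range(6):
    cams.read_camera('wrist'); print(status.state()['position'].round(1))
E
python3 st.py
```

```text
[575.8   7.5 103.9]
[576.1   7.4 104.3]
[576.1   7.3 104.4]
[576.    7.3 104.2]
[575.7   7.3 103.9]
[575.5   7.4 103.6]
9.55 [575.5   7.4 103.6] [-0.4  0.3 -0.5] [0.03 0.02 0.02] 85.52217277966032 0.0
-1.5029332208570183 [-0.197  0.303  1.716  0.     1.12   1.306]
```

View pics/w6g.png

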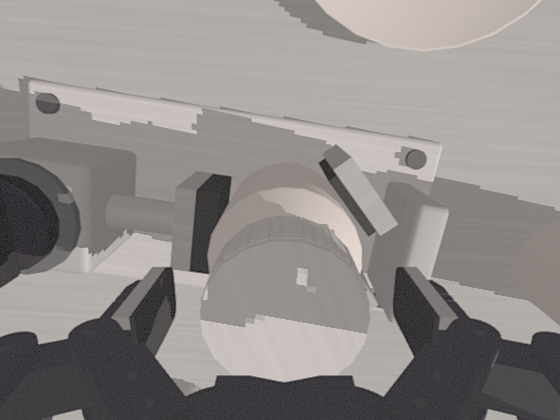

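```bash
sed -i "s/('w4','w5')/('w5','w6')/" ov.py; python3 ov.py 572.6 8.3 123 pics/ov3.png; python3 - <<'E'
from h import *
for k in range(6):
    cams.read_camera('wrist'); print(status.state()['position'].round(1))
E
```

```text
(array([577.02909212,   8.5015653 , 129.9472674 ]), [np.float64(0.15918712694797632), np.float64(0.1591871269480729)]) [575.08238919   8.22102396 123.        ] [574.40785528   8.17467426 123.        ]
[575.2   7.4 103.2]
[575.    7.4 102.9]
[574.8   7.5 102.7]
[574.7   7.5 102.5]
[574.6   7.5 102.4]
[574.6   7.5 102.3]
```

View pics/ov3.png

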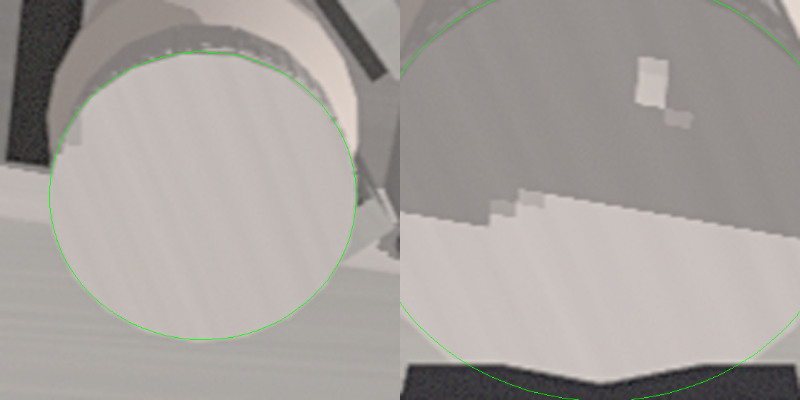

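Emit:
apply_moves:
  motion: [-0.0015,0.0008,-0.002,0,0,0,1,0,0,0,0,0,0,0.4,0,0,0,0,0,0,0.4,0,0,0,0,0,0,-1,0,0,0,0,0,0,-1,0,0,0,0,0,0,-1]
  newtons: 70

```text
clock: 10.45
position: [573.2, 7.7, 100.5]
ee_rot: [0.001, 0.999, 0.034, 0.0]
ft_force: [-0.6, -4.0, 3.0]
grip_width: 57.1
```

```bash
python3 st.py
```

```text
10.45 [573.2   7.7 100.5] [-0.6 -4.   3. ] [-0.83  0.2   0.14] 57.06418754835744 0.15
-1.5027129789748965 [-1.970e-01  3.040e-01  1.723e+00 -1.000e-03  1.115e+00  1.307e+00]
```

Emit:
apply_moves:
  motion: [0,0,0,0,0,0.1,-1,0,0,0,0,0,0.1,-1,0,0,0,0,0,0.1,-1,0,0,0,0,0,0.1,-1,0,0,0,0,0,0,-1]

```text
clock: 10.95
position: [573.6, 7.7, 100.7]
ee_rot: [0.001, 0.973, 0.232, 0.001]
ft_force: [-0.2, -5.0, 1.9]
grip_width: 56.9
```

```bash
python3 st.py
```

```text
10.95 [573.6   7.7 100.7] [-0.2 -5.   1.9] [-0.81 -0.06  0.33] 56.88849764001716 -0.28
-1.1024176255407174 [-1.970e-01  3.040e-01  1.722e+00 -1.000e-03  1.114e+00  9.060e-01]
```

Emit:
apply_moves:
  motion: [0,0,0,0,0,0.1,-1,0,0,0,0,0,0.1,-1,0,0,0,0,0,0.1,-1,0,0,0,0,0,0.1,-1,0,0,0,0,0,0,-1]

```text
clock: 11.45
position: [573.5, 7.9, 100.7]
ee_rot: [0.001, 0.908, 0.42, 0.0]
ft_force: [-1.3, -4.6, 3.9]
grip_width: 56.7
```

```bash
python3 st.py; python3 - <<'E'
from h import *
pic('scene','s1.png');i=cv2.imread('pics/s1.png')[130:270,200:380]; cv2.imwrite('pics/s1c.png',cv2.resize(i,None,fx=4.2,fy=4.2,interpolation=2))
d=pic('wrist','w7.png')
E
```

```text
11.45 [573.5   7.9 100.7] [-1.3 -4.6  3.9] [-0.83  0.01  0.31] 56.6909626922739 -0.26
-0.7043807550014262 [-1.960e-01  3.040e-01  1.722e+00 -1.000e-03  1.114e+00  5.080e-01]
```

View pics/s1c.png

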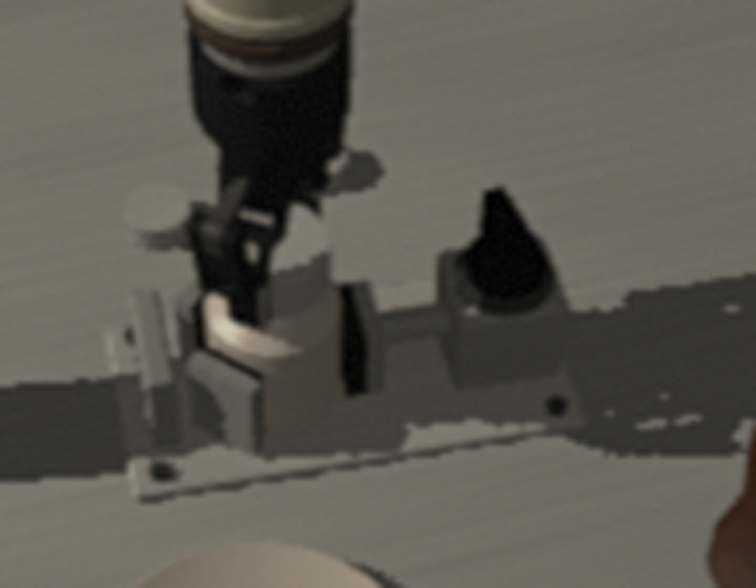

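View pics/w7.png

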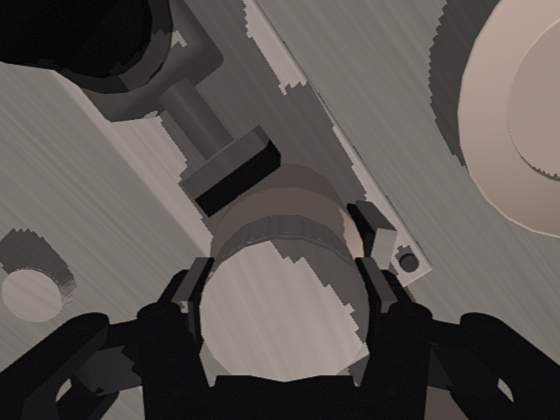

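Emit:
apply_moves:
  motion: [0,0,0,0,0,0.1,-1,0,0,0,0,0,0,-1]

```text
clock: 11.75
position: [573.5, 8.0, 100.6]
ee_rot: [0.001, 0.886, 0.465, 0.0]
ft_force: [-1.5, -4.7, 3.6]
grip_width: 56.9
```

```bash
python3 st.py
```

```text
11.75 [573.5   8.  100.6] [-1.5 -4.7  3.6] [-0.81 -0.03  0.33] 56.895775152423695 -0.23
-0.6044848454087031 [-0.196  0.304  1.722 -0.     1.114  0.408]
```

Emit:
apply_moves:
  motion: [0,0,0,0,0,0.1,-1,0,0,0,0,0,0,-1]

```text
clock: 11.95
position: [573.5, 8.1, 100.7]
ee_rot: [0.0, 0.861, 0.508, 0.0]
ft_force: [-0.2, -4.3, 5.9]
grip_width: 56.4
```

```bash
python3 st.py
```

```text
11.95 [573.5   8.1 100.7] [-0.2 -4.3  5.9] [-0.86  0.06  0.26] 56.43427693655273 -0.22
-0.5047671521643844 [-0.196  0.304  1.722 -0.     1.115  0.309]
```

Emit:
apply_moves:
  motion: [0,0,0,0,0,0.1,-1,0,0,0,0,0,0,-1]

```text
clock: 12.15
position: [573.5, 8.1, 100.9]
ee_rot: [0.0, 0.835, 0.551, 0.0]
ft_force: [-1.3, -3.5, 6.4]
grip_width: 56.7
```

```bash
python3 st.py
```

```text
12.15 [573.5   8.1 100.9] [-1.3 -3.5  6.4] [-0.77  0.1   0.21] 56.68616154040401 -0.25
-0.40474402180864066 [-0.196  0.303  1.722 -0.     1.115  0.209]
```

Emit:
apply_moves:
  motion: [0,0,0,0,0,0.05,-1,0,0,0,0,0,0,-1]

```text
clock: 12.35
position: [573.5, 8.1, 101.1]
ee_rot: [0.0, 0.821, 0.571, 0.0]
ft_force: [-1.8, -5.2, 8.0]
grip_width: 56.7
```

```bash
python3 st.py;python3 - <<'E'
from h import *
for k in range(2): cams.read_camera('wrist')
E
python3 st.py
```

```text
12.35 [573.5   8.1 101.1] [-1.8 -5.2  8. ] [-0.79  0.23  0.03] 56.70518362934166 -0.22
-0.35627928506019324 [-0.196  0.303  1.722 -0.     1.116  0.16 ]
12.45 [573.5   8.1 101.2] [-2.  -3.3  9.2] [-0.79  0.29  0.07] 56.85220863153924 0.06
-0.35692638415510114 [-0.196  0.303  1.722 -0.     1.116  0.161]
```

Emit:
apply_moves:
  motion: [0,0,0,0,0,0.08,-1,0,0,0,0,0,0,-1,0,0,0.003,0,0,0,-1,0,0,0,0,0,0,-1]

```text
clock: 12.85
position: [573.6, 8.3, 103.4]
ee_rot: [0.001, 0.798, 0.603, 0.001]
ft_force: [1.9, -4.1, 1.2]
grip_width: 56.6
```

```bash
python3 st.py
```

```text
12.85 [573.6   8.3 103.4] [ 1.9 -4.1  1.2] [-0.77 -0.31 -0.03] 56.5997086444789 -0.01
-0.276302780431529 [-0.196  0.3    1.721  0.     1.119  0.08 ]
```

Emit:
apply_moves:
  motion: [0,0,0.004,0,0,0,-1,0,0,0.004,0,0,0,-1,0,0,0,0,0,0,-1]

```text
clock: 13.15
position: [573.1, 8.5, 111.0]
ee_rot: [-0.0, 0.797, 0.603, 0.0]
ft_force: [1.6, -1.8, 2.1]
grip_width: 56.6
```

```bash
python3 st.py
```

```text
13.15 [573.1   8.5 111. ] [ 1.6 -1.8  2.1] [-0.37 -0.14  0.  ] 56.61140706682348 -0.03
-0.2753971566582476 [-1.960e-01  2.890e-01  1.717e+00  1.000e-03  1.135e+00  7.900e-02]
```

Emit:
apply_moves:
  motion: [0,0,0.007,0,0,0,-1,0,0,0.008,0,0,0,-1,0,0,0.008,0,0,0,-1,0,0,0.007,0,0,0,-1,0,0,0,0,0,0,-1,0,0,0,0,0,0,-1,0,0,0,0,0,0,-1,0,0,0,0,0,0,-1,0,0,0,0,0,0,-1]

```text
clock: 14.05
position: [572.8, 8.4, 140.8]
ee_rot: [-0.0, 0.797, 0.604, -0.0]
ft_force: [-0.3, 0.0, -0.4]
grip_width: 56.7
```

```bash
python3 st.py; python3 - <<'E'
from h import *
d=pic('scene','s2.png');np.save('s2.npy',d,allow_pickle=True);i=cv2.imread('pics/s2.png')[130:270,200:380]; cv2.imwrite('pics/s2c.png',cv2.resize(i,None,fx=4.2,fy=4.2,interpolation=2))
d=pic('wrist','w8.png')
i=d['image'][:,:,::-1].astype(float); i=np.clip((i/255)**0.5*255,0,255).astype('uint8');cv2.imwrite('pics/w8.png',i)
E
python3 st.py
```

```text
14.05 [572.8   8.4 140.8] [-0.3  0.  -0.4] [-0.   -0.01 -0.03] 56.74641944171074 0.0
-0.27306872903473556 [-0.196  0.251  1.699  0.     1.192  0.077]
14.15 [572.9   8.3 140.9] [-0.5  1.  -0.3] [-0.04 -0.03  0.04] 56.649471781497 0.0
-0.27305699249464954 [-0.196  0.251  1.699  0.     1.192  0.077]
```

View pics/s2c.png

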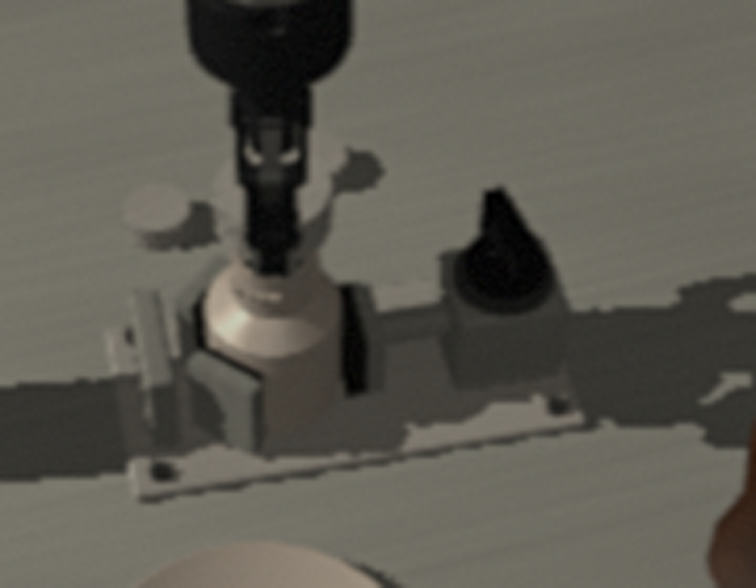

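View pics/w8.png

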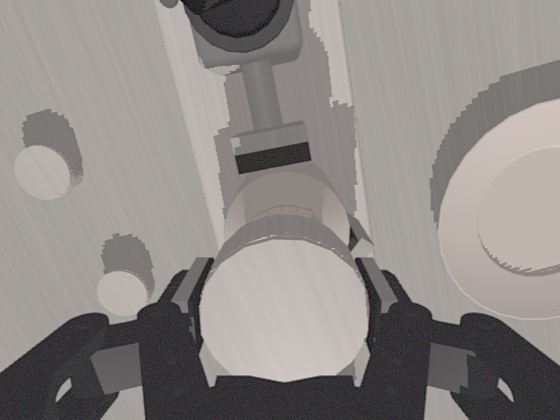

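```bash
python3 - <<'E'
from h import *
d=np.load('s2.npy',allow_pickle=True).item()
c=cv2.imread('pics/s2.png');S=6;o=np.array([235,145]);c=cv2.resize(c[145:235,235:305],None,fx=S,fy=S,interpolation=2)
c=np.clip((c/255.)**.6*255,0,255).astype('uint8')
for z,r,col in((163,29,(0,255,0)),(137,29,(0,255,0)),(118,21,(0,0,255))):
    q=np.array([proj(d,[572.8+r*np.cos(t),8.3+r*np.sin(t),z]) for t in np.linspace(0,6.29,60)])
    cv2.polylines(c,[np.int32((q-o+.5)*S)],True,col,1)
cv2.imwrite('pics/ov4.png',c)
E
```

```text
(no output)
```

View pics/ov4.png

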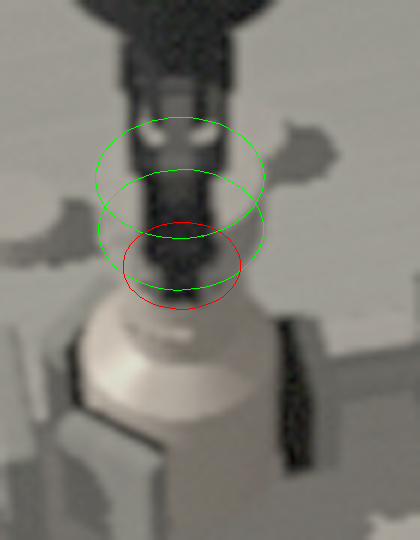

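```bash
python3 st.py; python3 -c "
from h import *
print(manip.hand_in())"
```

```text
14.15 [572.9   8.3 140.9] [-0.5  1.  -0.3] [-0.04 -0.03  0.04] 56.649471781497 0.0
-0.27305699249464954 [-0.196  0.251  1.699  0.     1.192  0.077]
the job is handed in; nothing more can be done
None
```

The jar is clamped, the cap is off, and I handed the job in at 14.15 s with the cap held still and level above the open jar.

- **Clamping:** I gripped the black knob and turned it clockwise until it hit its stop. The torque jumped from about 0.2 to 2.3 N m, and the gripper's heading put the knob at about 1.4 rad. I eased the torque off before letting go.
- **Unscrewing:** I gripped the cap at 70 N and turned it 1.23 rad anticlockwise. Near 1.15 rad the torque fell from about 0.3 N m to nearly zero. The upward force rose to about 9 N, so the thread had let go and the seal was pushing the cap up.
- **Lifting:** I raised the cap about 40 mm in stages, which should leave its lower edge about 19 to 20 mm above the rim. At the end the wrist force was about 1 N and the opening was 56.7 mm, so the cap is still in the gripper.

**Last checks:** The last pictures show the jar upright between the V and the jaw, and the knob still turned. I never moved near the plate, the mill or the other jar; the plate is in place in the last wrist picture, but I did not measure any of the three again.

**Disagreements and gaps:**
- The two-view height of the cap top came out at about 130 mm against 123 mm in the text. An overlay drawn at 123 mm fitted both pictures well, so I used that.
- An automatic circle fit was unreliable, so I dropped it.
- In the scene picture the fingers hide part of the cap, so the gap to the rim rests mainly on the arm's measured lift.
- I did not measure whether the jar turned during unscrewing.

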